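Sort bottle caps and a vial after a solvent change

ROBOT

A 6-joint arm with a two-finger parallel gripper is mounted at the origin on the work surface. World frame = base frame: x ahead of the robot, y to its left, z up, the work surface at z = 0. Lengths are in m, angles in rad, forces in N, time in s.
With the tool pointing down it reaches from about 0.425 to 1.125 m from the base axis. Payload 14.9 kg.
Tool frame: the origin (TCP) lies between the finger pads; the fingertips stand 19 mm ahead of it and the grasp point (between the pads) is the TCP; z points along the fingers, y is the line along which they close (so a half turn about z gives the same grasp; the last joint's range is limited). The gripper opens to 91 mm and grips with 3 to 60 N. Pads are 32 mm wide; open, the fingers measure 118 mm over their backs; the gripper's body (76 mm by 178 mm) begins 60 mm behind the grasp point.
Start: joints at [1.263, 0.379, 1.734, -0, 1.028, -0.033], TCP at [0.19, 0.674, 0.233] pointing down, gripper open.
Joint ranges: [-2.77, 2.77], [-0.74, 2.19], [0, 2.66], [-1.06, 4.2], [0.31, 2.87], [-3.08, 3.08]. Speed limits (rad/s): [1.89, 1.89, 2.39, 3.14, 3.14, 3.14].

INTERFACE

Orientations are given as [roll, pitch, yaw] about the fixed x, y, z axes, in that order (R = Rz(yaw) Ry(pitch) Rx(roll)).
In Python, from bench import env gives the robot as it stands. The module is installed in compiled form; this text tells all that it offers.
- The arm moves only by the shell command python3 -m handwheel 'ROWS' [FORCE]. ROWS is text: rows parted by semicolons, each of 7 numbers parted by spaces: the shift along the tool's x, y, z in m, then the turn, a rotation vector about the tool's x, y, z in rad, then the opening, from 0 (shut) to 1 (fully open). A call has 1 to 5 rows; each row shifts and turns the commanded pose from where the row before left it, along the tool's axes as they then stand; what a row does not reach is not made up. A row lasts 1/8 s, in which the tool goes at most 62.5 mm and 10.7 degrees, less where a joint would pass 70% of its speed; a pose out of reach is approached as far as the arm can. A call is refused whole if a number of a shift passes 0.0625 or a number of a turn 0.188, either way. A call with a gripper value outside its range is refused whole. The fingers move at their own pace and stop on an object; FORCE is the grip in N (left out, the last holds). Time passes only in rows, so rows that do not move let the fingers close. It gives the time, the measured TCP pose, the force, the opening and the grip force at its end, in the units of the state.
- env.state(): the state, without advancing time (a new reading comes with each control period).
- env.snapshot(name): name is "scene" or "top" or "wrist"; returns a dict with "color" (400x640x3 uint8, red, green, blue), "K" (3x3 intrinsics, pixels), "rvec" (rotation vector, rad) and "tvec" (3), from world to camera coordinates, as OpenCV has them. Camera axes: x right, y down, z forward; pixel columns grow to the right and rows downward; lengths in m; the calibration is good to about 2 mm. A picture is of the moment at which its call begins. There is no depth.
- env.sign_off(): hands the job in; it is judged then, once.
The state is a dict: "t": time; "qpos": joint angles; "qd": joint speeds; "joint_efforts": joint torques, N m; "ee_pos": TCP position; "eef_rot": TCP orientation; "ft_force": force on the tool from outside, world axes, zero at the start; "wrist_torque": the same for the moment, N m; "width": finger opening in m; "grip_force": force on a finger pad.
Only numpy, scipy, OpenCV 4.12 (cv2) and the standard library are available. Lean on these libraries where they do the work, as an engineer would, in place of code of your own. Each camera call takes 0.05 s, during which the arm holds its last target. There are 200 camera calls.

TASK

Clear up the handful of parts left from the solvent change: put all three blue bottle caps into the round tin, side by side and flat on its floor with the hubs up, the red cap flat and hub up in the square red tray, and the loose vial upright in the free bay of the yellow rack. Let go of everything and leave the flask and the carton where they are.

Things in the scene. Friction and masses are not known exactly. Their poses are not given: they have to be found in the camera images.
- blue_cap1: One of three alike blue bottle caps. A solvent-bottle cap lying flat, hub up: blue ribbed skirt 50 mm in diameter and 22 mm high, and on its middle a white round upright hub 18 mm in diameter and 30 mm high (top 52 mm above the underside) by which it can be gripped; about 35 g. Origin: centre of the underside; z up through the hub. Loose.
- blue_cap2: One of three alike blue bottle caps. A solvent-bottle cap lying flat, hub up: blue ribbed skirt 50 mm in diameter and 22 mm high, and on its middle a white round upright hub 18 mm in diameter and 30 mm high (top 52 mm above the underside) by which it can be gripped; about 35 g. Origin: centre of the underside; z up through the hub. Loose.
- blue_cap3: One of three alike blue bottle caps. A solvent-bottle cap lying flat, hub up: blue ribbed skirt 50 mm in diameter and 22 mm high, and on its middle a white round upright hub 18 mm in diameter and 30 mm high (top 52 mm above the underside) by which it can be gripped; about 35 g. Origin: centre of the underside; z up through the hub. Loose.
- red_cap: The only red bottle cap. A solvent-bottle cap lying flat, hub up: red ribbed skirt 50 mm in diameter and 22 mm high, and on its middle a white round upright hub 18 mm in diameter and 30 mm high (top 52 mm above the underside) by which it can be gripped; about 35 g. Origin: centre of the underside; z up through the hub. Loose.
- vial: The loose glass sample vial standing on the bench: 23 mm in diameter, 78 mm high, the top 20 mm being a green screw cap 24 mm in diameter; about 45 g. Origin: centre of the underside; z up.
- tin: Shallow round tin of pale bare metal (it can look nearly white from above), fixed to the bench: outside 136 mm in diameter and 20 mm high, wall 3 mm (inside 130 mm in diameter), floor 3 mm thick. Origin: centre of its underside. Three caps fit flat only if none sits in the middle: set them in a triangle, each centre about 34 mm from the tin's centre.
- red_tray: Square red open tray, fixed to the bench: outside 88 x 88 mm and 18 mm high, walls 4 mm (inside 80 x 80 mm), floor 4 mm thick. Origin: centre of its underside; x and y along its sides.
- rack_bay (a point): Centre of the free bay's floor, 4 mm above the bench, in the yellow vial rack. The rack is fixed to the bench, 108 x 56 mm and 34 mm high, with two bays side by side along its x axis, each about 48 x 48 mm inside (walls 4 mm, floor 4 mm thick). The other bay, centred 52 mm towards -x of this point, holds a fixed vial just like the loose one (it stands 82 mm above the bench); it stays there. Axes: those of the rack, z up.
- flask: Bystander: conical glass flask with a red band, foot 76 mm in diameter, 113 mm high, about 250 g, standing loose on the bench. Origin: centre of its underside.
- carton: Bystander: flat white carton with a violet band, 85 x 150 x 30 mm, about 400 g, lying loose on the bench. Origin: centre of its underside; its long side is along its y.
Not all that is in view belongs to the job. Several things have the shape of the red_cap; the one meant has the colours described above.

How it is judged:
By the outcome, as a careful person would: the job done as asked, in the order asked, and still so for the second after the job is handed in, with the robot touching nothing.
It also fails if it takes over 112 s, if anything falls off the work surface, if the arm or the gripper's body presses on something with over 40 N, if the wrist force passes 120 N, or if a joint passes its speed limit or range.

## Working session

There is one attempt and no reset: what is moved stays moved. The work goes in short steps, Python scripts to look and compute and a shell command to move; the robot and the scene stay as the last step left them, time stands still between calls to the robot, and variables do not carry over. Pictures are saved under pics/ and viewed, at most 14 in all, crops included, and the job is handed in when it is done.

```bash
mkdir -p pics
cat > h.py <<'E'
import numpy as np, cv2
from bench import env
def snap(n,f=None):
    s=env.snapshot(n)
    if f: cv2.imwrite('pics/'+f,s['color'][:,:,::-1])
    return s
def px2w(s,u,v,z):
    R=cv2.Rodrigues(np.array(s['rvec'],float))[0];t=np.array(s['tvec'],float).ravel()
    d=R.T@np.linalg.inv(s['K'])@np.array([u,v,1.]);c=-R.T@t
    return (c+d*(z-c[2])/d[2])
E
python3 - <<'E'
from h import *
a=snap('top','top.png');b=snap('scene','scene.png')
import pickle;pickle.dump({'top':a,'scene':b},open('s0.pkl','wb'))
print(env.state())
for s in(a,b):
    R=cv2.Rodrigues(np.array(s['rvec'],float))[0];print(-R.T@np.array(s['tvec']).ravel(),s['K'][0][0])
E
```

```text
{'t': 0.1, 'qpos': array([ 1.26270701e+00,  3.79372982e-01,  1.73469881e+00, -2.06400384e-07,
        1.02853639e+00, -3.33124722e-02]), 'qd': array([-1.40973940e-03, -8.35025177e-04, -1.38071302e-03, -1.34564824e-03,
       -5.08062497e-05,  1.11032759e-03]), 'joint_efforts': array([ 1.59901621e-03, -7.65040040e+01, -4.35294056e+01,  6.52726181e-02,
        3.97801981e-02, -2.95699533e-05]), 'ee_pos': array([0.18984502, 0.67341742, 0.23235373]), 'eef_rot': array([-3.14057768e+00, -3.36468860e-05,  2.86681590e+00]), 'ft_force': array([-0.08678309, -1.02484088, -0.3577237 ]), 'wrist_torque': array([-0.03326609, -0.01239942, -0.05453097]), 'grip_force': 0.0, 'width': 0.09110312087779177}
[ 0.31784743 -0.01002724  1.07358869] 373.40085940407164
[ 0.70174979 -0.49399316  0.96044438] 387.51015403747306
```

View pics/top.png

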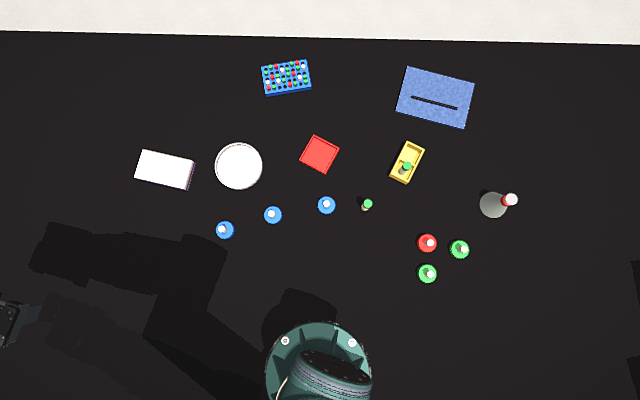

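View pics/scene.png

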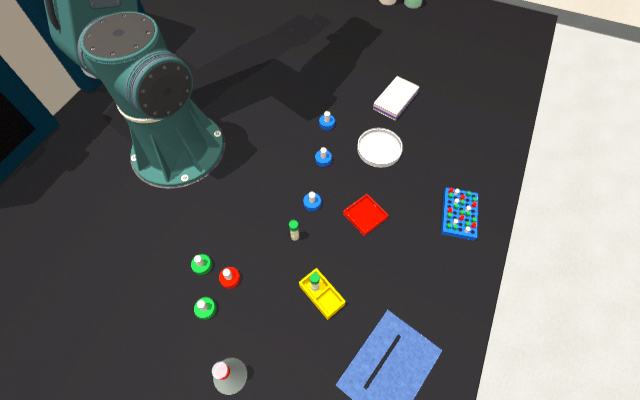

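Run:
```python
from h import *
import pickle
S=pickle.load(open('s0.pkl','rb'))
def blobs(n,cond,z,name,amin=15,amax=5000):
    s=S[n];h=cv2.cvtColor(s['color'],cv2.COLOR_RGB2HSV).astype(int)
    m=cond(h[...,0],h[...,1],h[...,2]).astype(np.uint8)
    N,l,st,c=cv2.connectedComponentsWithStats(m)
    for i in range(1,N):
        if amin<st[i,4]<amax and (n!='top' or st[i,1]<300):
            ct=max(cv2.findContours((l==i).astype(np.uint8),0,1)[0],key=len);r=cv2.minAreaRect(ct)
            box=[np.round(px2w(s,*p,z)[:2],3).tolist() for p in cv2.boxPoints(r)] if name in('red','yellow','white') and st[i,4]>300 else ''
            print(n,name,c[i].round(1),st[i,4],px2w(s,*c[i],z)[:2].round(3),box)
for n in S:
    blobs(n,lambda h,s,v:(h>95)&(h<125)&(s>150)&(v>80),.015,'blue',60,900)
    blobs(n,lambda h,s,v:((h<8)|(h>172))&(s>150)&(v>80),.018,'red',100)
    blobs(n,lambda h,s,v:(h>20)&(h<35)&(s>120)&(v>80),.034,'yellow',100)
    blobs(n,lambda h,s,v:(h>45)&(h<80)&(s>120)&(v>60),.078,'green',30)
    blobs(n,lambda h,s,v:(s<60)&(v>140),.052,'white',15)
im=S['scene']['color'];c=im[235:335,170:330,::-1]
cv2.imwrite('pics/crop1.png',cv2.resize(c,None,fx=5,fy=5,interpolation=cv2.INTER_CUBIC))
```

```text
top blue [272.1 213.8] 104 [0.434 0.141] 
top blue [224.5 229.3] 163 [0.387 0.274] 
top red [318.9 154. ] 967 [0.613 0.012] [[0.593, 0.074], [0.677, 0.032], [0.633, -0.05], [0.55, -0.007]]
top red [426.3 242.8] 199 [ 0.363 -0.297] 
top green [406.7 165.3] 54 [ 0.57 -0.23] 
top green [458.5 248.1] 142 [ 0.349 -0.365] 
top green [427.5 270.5] 83 [ 0.289 -0.282] 
top white [302.6  66.4] 17 [0.867 0.066] 
top white [281.4  69.3] 16 [0.856 0.128] 
top white [299.5  77.1] 18 [0.833 0.074] 
top white [277.6  80.3] 19 [0.821 0.138] 
top white [267.5  81.9] 17 [0.816 0.167] 
top white [238.  165.5] 1762 [0.564 0.238] [[0.631, 0.307], [0.634, 0.176], [0.499, 0.17], [0.496, 0.298]]
top white [163.3 168.7] 1612 [0.55  0.447] [[0.523, 0.529], [0.609, 0.518], [0.577, 0.364], [0.492, 0.377]]
top white [511.1 198.7] 116 [ 0.489 -0.523] 
top white [326.  203.4] 42 [ 0.463 -0.012] 
top white [494.1 210.8] 224 [ 0.454 -0.475] 
top white [271.  213.2] 41 [0.432 0.139] 
top white [221.6 228.8] 48 [0.385 0.272] 
top white [430.  242.3] 40 [ 0.363 -0.297] 
top white [463.7 248.8] 42 [ 0.348 -0.388] 
top wh
[... 1468 characters left out ...]
3]]
scene white [216.8 133.4] 35 [0.114 0.068] 
scene white [323.  151.9] 56 [0.434 0.133] 
scene white [133.2 157.5] 31 [-0.062 -0.107] 
scene white [184.4 177.5] 51 [ 0.114 -0.105] 
scene white [456.2 191.3] 23 [0.82  0.156] 
scene white [311.5 196.4] 62 [ 0.466 -0.017] 
scene white [456.  200.6] 22 [0.827 0.127] 
scene white [467.5 208.1] 23 [0.86  0.117] 
scene white [454.9 221.3] 22 [0.839 0.065] 
scene white [467. 229.] 25 [0.873 0.056] 
scene white [198.1 260.1] 71 [ 0.284 -0.298] 
scene white [226.8 273.4] 60 [ 0.367 -0.299] 
scene white [201.5 304.8] 74 [ 0.352 -0.389] 
scene white [224.7 379.7] 595 [ 0.484 -0.504] [[0.436, -0.515], [0.452, -0.471], [0.528, -0.492], [0.511, -0.534]]
```

View pics/crop1.png

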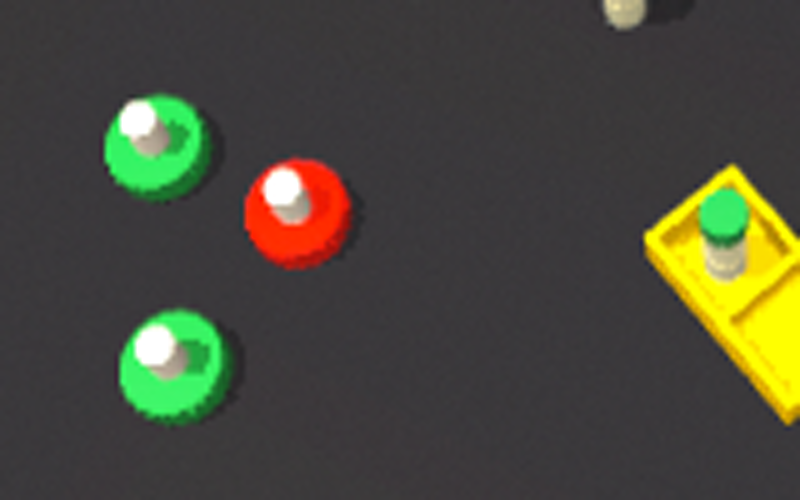

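Candidates with the red_cap shape in the top image: (427,243) red, (460,249) green and (427,273) green. The crop confirms that only the first has a red skirt with a white hub, so it is the red_cap. The crop also shows the far, right-hand bay of the rack is empty. The blue caps are at (225,229), (272,214) and (326,204), the loose vial at (367,204), and the tin at (238,165).

```bash
python3 - <<'E'
from h import *
import pickle
S=pickle.load(open('s0.pkl','rb'))
for n,u,v,z in [('top',238,165.5,.02),('scene',379.4,147,.016),('top',367.5,203.5,.078),('scene',293.3,223,.078),('top',322.5,203.4,.015)]:
    print(n,px2w(S[n],u,v,z)[:2].round(3))
E
python3 -m handwheel '-0.025 -0.05 0 0 0 -0.14 1;-0.025 -0.05 0 0 0 -0.135 1;-0.025 -0.05 0 0 0 0 1;-0.025 -0.05 0 0 0 0 1;-0.025 -0.05 0 0 0 0 1'
python3 -m handwheel '-0.025 -0.05 0 0 0 0 0.6;-0.025 -0.05 0 0 0 0 0.6;-0.022 -0.05 0 0 0 0 0.6;0 0 0 0 0 0 0.6;0 0 0 0 0 0 0.6'
python3 -c "
from h import *
snap('wrist','w1.png');print(env.state()['ee_pos'],env.state()['eef_rot'])"
```

```text
top [0.572 0.245]
scene [0.573 0.244]
top [ 0.462 -0.124]
scene [ 0.462 -0.121]
top [ 0.468 -0.002]
t: 0.72
ee_pos: [0.2939, 0.4142, 0.2328]
eef_rot: [-3.141, -0.0, -3.141]
ft_force: [-0.4, 0.5, -0.2]
width: 0.0915
grip_force: 0.0
t: 1.35
ee_pos: [0.3656, 0.2661, 0.233]
eef_rot: [3.141, 0.0, 3.141]
ft_force: [0.2, -0.1, 0.6]
width: 0.0551
grip_force: 0.0
[0.36534782 0.26651205 0.23289998] [ 3.14150370e+00 -1.28856062e-04 -3.14106747e+00]
```

View pics/w1.png

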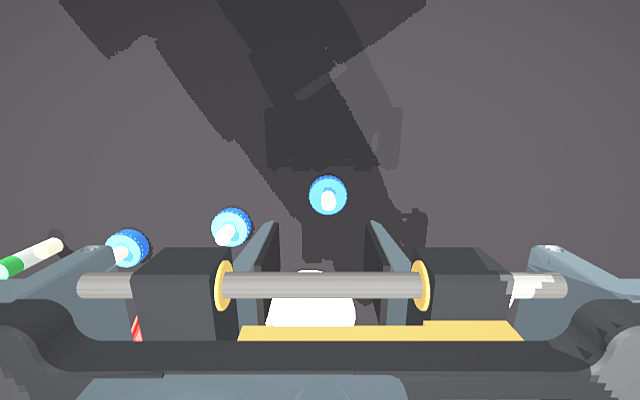

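The wrist view shows cap A at (328,195) with its hub top at about (329,203), just ahead of the open fingers. Caps B and C are to the left.

```bash
python3 -c "
from h import *
s=snap('wrist')
h=cv2.cvtColor(s['color'],cv2.COLOR_RGB2HSV).astype(int)
for (u,v),z in [((328,194),.014),((330,202),.052),((224,239),.052),((120,254),.052)]: print(px2w(s,u,v,z))
print(h[202,330])"
```

```text
[0.38353484 0.27467215 0.014     ]
[0.38360773 0.2762875  0.052     ]
[0.43242066 0.14318853 0.052     ]
[0.45345803 0.00805829 0.052     ]
[  0   0 255]
```

```bash
python3 -m handwheel '-0.02 0.006 0.03 0 0 0 0.6;0 0 0.045 0 0 0 0.6;0 0 0.04 0 0 0 0.6;0 0 0.02 0 0 0 0.6;0 0 0 0 0 0 0.6' 15
python3 -c "
from h import *
snap('wrist','w2.png')"
```

```text
t: 2.08
ee_pos: [0.3843, 0.2723, 0.0966]
eef_rot: [-3.14, -0.003, -3.14]
ft_force: [-0.8, -0.5, -0.2]
width: 0.0548
grip_force: 0.0
```

View pics/w2.png

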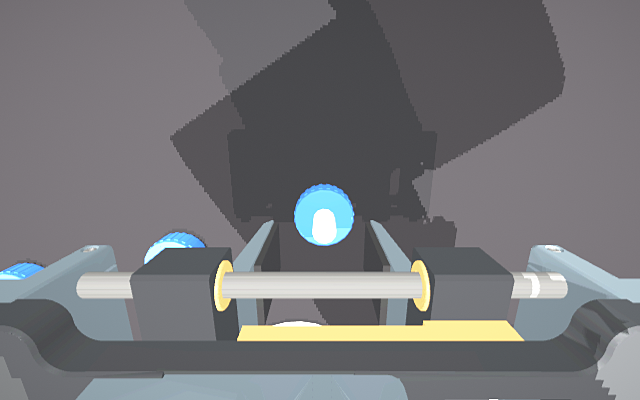

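Cap A is centred between the fingers: hub at (323,225), fingers at 273 and 372. I'll descend and grip.

```bash
python3 -c "
from h import *
s=snap('wrist')
print(px2w(s,323.5,236,.052),px2w(s,324,214,.018))"
python3 -m handwheel '0 0 0.03 0 0 0 0.6;0 0 0.02 0 0 0 0.6;0 0 0 0 0 0 0.1;0 0 0 0 0 0 0;0 0 0 0 0 0 0' 15
python3 -m handwheel '0 0 0 0 0 0 0;0 0 0 0 0 0 0;0 0 -0.03 0 0 0 0;0 0 -0.03 0 0 0 0;0 0 0 0 0 0 0'
```

```text
[0.39026461 0.27358823 0.052     ] [0.38440051 0.27417574 0.018     ]
t: 2.8
ee_pos: [0.3861, 0.2724, 0.049]
eef_rot: [3.141, 0.001, -3.141]
ft_force: [0.3, -0.7, -0.1]
width: 0.0276
grip_force: 0.0
t: 3.42
ee_pos: [0.3866, 0.2726, 0.1098]
eef_rot: [3.14, 0.003, -3.141]
ft_force: [-1.1, 0.5, -0.3]
width: 0.0175
grip_force: 15.0
```

```bash
python3 -m handwheel '-0.046 0.002 0 0 0 0 0;-0.046 0.002 0 0 0 0 0;-0.047 0.002 0 0 0 0 0;-0.047 0.002 0 0 0 0 0;0 0 0 0 0 0 0'
python3 -m handwheel '0 0 0 0 0 0 0'
python3 -c "
from h import *
snap('scene','s1.png')"
```

```text
t: 4.05
ee_pos: [0.5739, 0.2798, 0.1069]
eef_rot: [3.141, 0.001, 3.141]
ft_force: [-0.6, 0.3, 0.0]
width: 0.0173
grip_force: 15.0
t: 4.18
ee_pos: [0.5705, 0.2796, 0.1067]
eef_rot: [-3.141, -0.002, -3.142]
ft_force: [0.6, -0.7, -0.5]
width: 0.0172
grip_force: 15.0
```

View pics/s1.png

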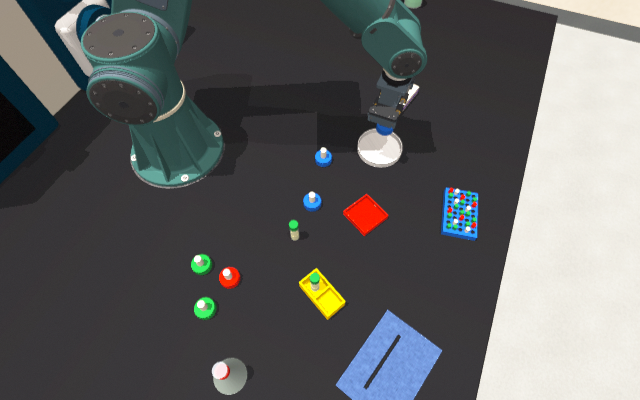

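The cap hangs over the +y side of the tin, at (385,128) in the image. I'll lower it, release, rise and check.

```bash
python3 -m handwheel '-0.001 0.001 0.03 0 0 0 0;0 0 0.015 0 0 0 0;0 0 0.008 0 0 0 0;0 0 0 0 0 0 0;0 0 0 0 0 0 0'
python3 -m handwheel '0 0 0 0 0 0 0.2;0 0 0 0 0 0 0.35;0 0 0 0 0 0 0.35;0 0 -0.03 0 0 0 0.35;0 0 -0.06 0 0 0 0.35'
python3 -m handwheel '0.05 -0.04 0 0 0 0 0.6;0.04 -0.05 0 0 0 0 0.6;0.04 -0.05 0 0 0 0 0.6;0 0 0 0 0 0 0.6;0 0 0 0 0 0 0.6'
python3 -c "
from h import *
s=snap('top');import pickle;pickle.dump(s,open('t1.pkl','wb'))
c=s['color'][120:260,190:390,::-1];cv2.imwrite('pics/t1.png',cv2.resize(c,None,fx=4,fy=4,interpolation=cv2.INTER_CUBIC))"
```

```text
t: 4.85
ee_pos: [0.5729, 0.2812, 0.0556]
eef_rot: [3.141, 0.001, -3.141]
ft_force: [0.2, 0.4, -0.3]
width: 0.0174
grip_force: 15.0
t: 5.48
ee_pos: [0.5712, 0.2804, 0.144]
eef_rot: [-3.14, -0.004, -3.141]
ft_force: [-0.0, -0.1, 1.4]
width: 0.0325
grip_force: 0.0
t: 6.1
ee_pos: [0.4465, 0.1445, 0.1455]
eef_rot: [3.141, 0.001, 3.141]
ft_force: [0.7, 1.3, -0.4]
width: 0.0548
grip_force: 0.0
```

View pics/t1.png

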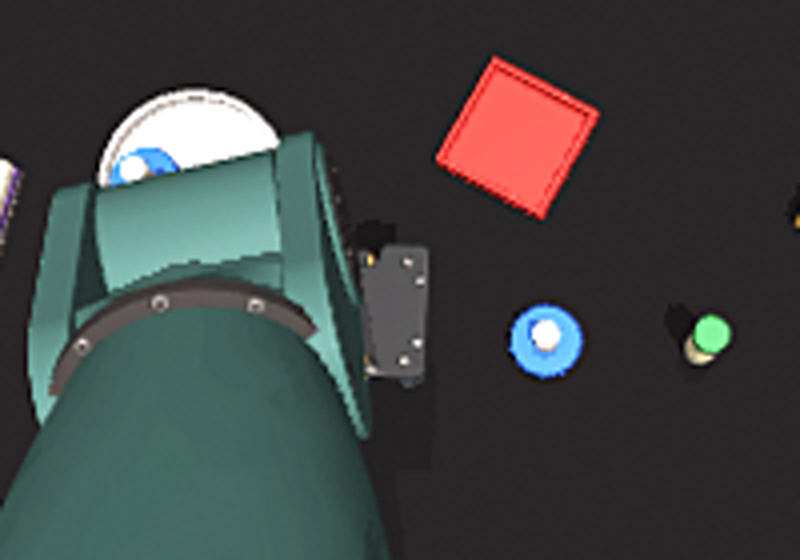

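Cap A sits in the tin, hub at about (223,162) in the full image. The arm hides the rest of the tin. Next is cap B.

```bash
python3 -m handwheel '0.012 -0.003 0 0 0 0 0.6;0 0 0.04 0 0 0 0.6;0 0 0.04 0 0 0 0.6;0 0 0.018 0 0 0 0.6;0 0 0 0 0 0 0.6'
python3 -m handwheel '0 0 0 0 0 0 0.1;0 0 0 0 0 0 0;0 0 0 0 0 0 0;0 0 0 0 0 0 0;0 0 0 0 0 0 0'
python3 -c "
from h import *
s=snap('scene');c=s['color'][60:220,260:460,::-1];cv2.imwrite('pics/s2.png',cv2.resize(c,None,fx=3,fy=3,interpolation=cv2.INTER_CUBIC))"
```

```text
t: 6.78
ee_pos: [0.4325, 0.1414, 0.0458]
eef_rot: [-3.141, -0.003, -3.141]
ft_force: [-0.3, 0.5, 0.6]
width: 0.0543
grip_force: 0.0
t: 7.4
ee_pos: [0.4339, 0.1414, 0.0472]
eef_rot: [3.141, 0.0, -3.141]
ft_force: [-0.4, 0.0, 6.0]
width: 0.0177
grip_force: 15.0
```

View pics/s2.png

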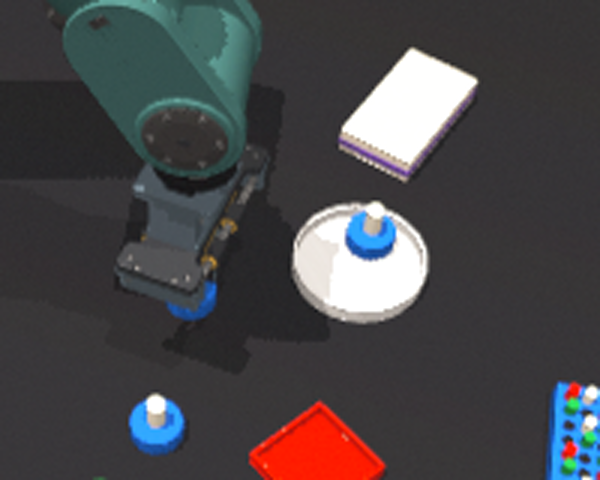

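Cap A lies flat and hub up near the +y side of the tin, at crop (371,233), and B is gripped. I'll check the tin centre relative to A while lifting B.

```bash
python3 -c "
from h import *
s=snap('scene')
f=lambda x,y:(260+x/3,60+y/3)
print('A hub',px2w(s,*f(375.5,210),.055),'A skirt',px2w(s,*f(370.5,229),.024))
for p in [(293,254),(428,258),(362,202)]: print('rim',px2w(s,*f(*p),.02))
L=px2w(s,*f(293,254),.02);Rr=px2w(s,*f(428,258),.02);print((L+Rr)/2, np.linalg.norm(L-Rr))
"
python3 -m handwheel '0 0 -0.03 0 0 0 0;0 0 -0.04 0 0 0 0;-0.037 0.03 0 0 0 0 0;-0.037 0.03 0 0 0 0 0;-0.036 0.029 0 0 0 0 0'
python3 -m handwheel '0 0 0 0 0 0 0;0 0 0 0 0 0 0'
```

```text
A hub [0.57333012 0.28061206 0.055     ] A skirt [0.57241503 0.28128683 0.024     ]
rim [0.51052248 0.22241547 0.02      ]
rim [0.63729225 0.27241369 0.02      ]
rim [0.55197181 0.31513282 0.02      ]
[0.57390736 0.24741458 0.02      ] 0.13627324728713605
t: 8.12
ee_pos: [0.5448, 0.2313, 0.1171]
eef_rot: [3.142, 0.0, -3.141]
ft_force: [0.6, -1.0, -0.9]
width: 0.0175
grip_force: 15.0
t: 8.38
ee_pos: [0.5429, 0.23, 0.1165]
eef_rot: [-3.141, -0.001, -3.141]
ft_force: [-0.5, 0.7, -0.0]
width: 0.0172
grip_force: 15.0
```

```bash
python3 -m handwheel '-0.001 0 0.035 0 0 0 0;0 0 0.02 0 0 0 0;0 0 0.009 0 0 0 0;0 0 0 0 0 0 0;0 0 0 0 0 0 0'
python3 -m handwheel '0 0 0 0 0 0 0.2;0 0 0 0 0 0 0.35;0 0 0 0 0 0 0.35;0 0 -0.03 0 0 0 0.35;0 0 -0.06 0 0 0 0.35'
python3 -m handwheel '0.016 -0.05 0 0 0 0 0.6;0.016 -0.05 0 0 0 0 0.6;0.016 -0.05 0 0 0 0 0.6;0.016 -0.05 0 0 0 0 0.6;0.014 -0.041 0 0 0 0 0.6'
python3 -m handwheel '0 0 0 0 0 0 0.6;0 0 0 0 0 0 0.6'
python3 -c "
from h import *
s=snap('wrist','w3.png');s=snap('scene')
h=cv2.cvtColor(s['color'],cv2.COLOR_RGB2HSV);m=cv2.inRange(h,(95,150,80),(125,255,255));m[:,420:]=0;m[320:]=0
N,l,st,c=cv2.connectedComponentsWithStats(m)
for i in range(1,N):
  if st[i,4]>60: print(c[i],st[i,4],px2w(s,*c[i],.02)[:2])"
```

```text
t: 9.0
ee_pos: [0.5451, 0.2305, 0.0537]
eef_rot: [3.141, 0.001, -3.141]
ft_force: [-0.1, 1.4, -0.3]
width: 0.0173
grip_force: 15.0
t: 9.62
ee_pos: [0.5433, 0.2298, 0.1421]
eef_rot: [-3.14, -0.004, -3.141]
ft_force: [0.7, 0.3, -0.1]
width: 0.0319
grip_force: 0.0
t: 10.25
ee_pos: [0.466, -0.0122, 0.1431]
eef_rot: [-3.142, 0.0, 3.141]
ft_force: [-0.4, -0.7, -1.1]
width: 0.0547
grip_force: 0.0
t: 10.5
ee_pos: [0.467, -0.0105, 0.1431]
eef_rot: [3.142, 0.0, 3.141]
ft_force: [0.3, 0.4, -0.4]
width: 0.0546
grip_force: 0.0
[85.70792079 19.48019802] 202 [-0.67396741  0.37027181]
[375.58280255 143.60191083] 314 [0.55904659 0.24813773]
[311.80365297 202.89041096] 219 [ 0.46676565 -0.01929714]
```

View pics/w3.png

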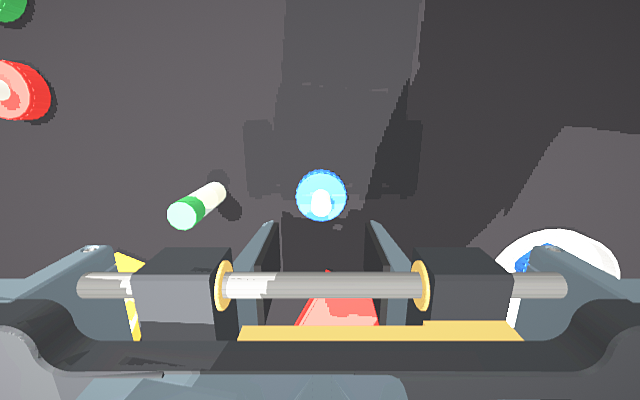

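Cap C at (321,195) is centred between the fingers (273 and 372). I'll descend and grip it.

```bash
python3 -c "
from h import *
s=snap('wrist');print(px2w(s,321,195,.016),px2w(s,320,209,.052),px2w(s,182,215,.078))"
python3 -m handwheel '0 0 0.04 0 0 0 0.6;0 0 0.04 0 0 0 0.6;0 0 0.016 0 0 0 0.6;0 0 0 0 0 0 0.6;0 0 0 0 0 0 0.1'
python3 -m handwheel '0 0 0 0 0 0 0;0 0 0 0 0 0 0;0 0 0 0 0 0 0;0 0 0 0 0 0 0'
python3 -m handwheel '0 0 -0.04 0 0 0 0;0 0 -0.05 0 0 0 0;0 0 0 0 0 0 0;0 0 0 0 0 0 0'
```

```text
[ 0.46233551 -0.01103717  0.016     ] [ 0.46568059 -0.01184428  0.052     ] [ 0.46269183 -0.12231624  0.078     ]
t: 11.28
ee_pos: [0.4675, -0.0106, 0.048]
eef_rot: [-3.141, 0.001, -3.141]
ft_force: [-0.3, -0.7, -0.1]
width: 0.047
grip_force: 0.0
t: 11.78
ee_pos: [0.4669, -0.0107, 0.0472]
eef_rot: [-3.142, 0.0, -3.141]
ft_force: [-1.4, -0.5, 5.3]
width: 0.0173
grip_force: 15.0
t: 12.28
ee_pos: [0.4664, -0.0106, 0.1366]
eef_rot: [3.142, -0.0, -3.141]
ft_force: [-0.0, 0.8, -0.7]
width: 0.0173
grip_force: 15.0
```

```bash
python3 -m handwheel '-0.0275 0.048 0 0 0 0 0;-0.0275 0.048 0 0 0 0 0;-0.0275 0.048 0 0 0 0 0;-0.0275 0.048 0 0 0 0 0;-0.0275 0.0485 0 0 0 0 0'
python3 -m handwheel '0 0 0 0 0 0 0;0 0 0.03 0 0 0 0;0 0 0.03 0 0 0 0;0 0 0 0 0 0 0;0 0 0 0 0 0 0'
```

```text
t: 12.9
ee_pos: [0.604, 0.2313, 0.1347]
eef_rot: [-3.141, -0.003, -3.141]
ft_force: [0.0, -0.2, -1.2]
width: 0.0175
grip_force: 15.0
t: 13.52
ee_pos: [0.6041, 0.2294, 0.0772]
eef_rot: [-3.141, -0.0, 3.141]
ft_force: [-0.2, -0.9, 0.2]
width: 0.0177
grip_force: 15.0
```

```bash
python3 -m handwheel '0 0 0.015 0 0 0 0;0 0 0.01 0 0 0 0;0 0 0 0 0 0 0;0 0 0 0 0 0 0;0 0 0 0 0 0 0.2'
python3 -m handwheel '0 0 0 0 0 0 0.35;0 0 0 0 0 0 0.35;0 0 -0.03 0 0 0 0.35;0 0 -0.06 0 0 0 0.35'
python3 -m handwheel '0.0217 -0.0478 0 0 0 0 0.6;0.0217 -0.0478 0 0 0 0 0.6;0.0217 -0.0478 0 0 0 0 0.6;0.0217 -0.0478 0 0 0 0 0.6;0.0217 -0.0478 0 0 0 0 0.6'
python3 -m handwheel '0.0217 -0.0478 0 0 0 0 0.6;0.0217 -0.0478 0 0 0 0 0.6;0.0217 -0.0478 0 0 0 0 0.6;0.0217 -0.0478 0 0 0 0 0.6;0.0217 -0.0478 0 0 0 0 0.6'
python3 -m handwheel '0.0217 -0.0478 0 0 0 0 0.6;0 0 0 0 0 0 0.6;0 0 0 0 0 0 0.6'
python3 -c "
from h import *
s=snap('wrist','w4.png');s=snap('scene')
c=s['color'][80:220,280:440,::-1];cv2.imwrite('pics/s4.png',cv2.resize(c,None,fx=4,fy=4,interpolation=cv2.INTER_CUBIC))"
```

```text
t: 14.15
ee_pos: [0.6043, 0.2299, 0.0522]
eef_rot: [3.141, 0.0, -3.141]
ft_force: [0.2, -0.2, -0.3]
width: 0.0186
grip_force: 0.0
t: 14.65
ee_pos: [0.6028, 0.2294, 0.1409]
eef_rot: [-3.14, -0.004, -3.141]
ft_force: [0.6, 0.8, 0.1]
width: 0.0318
grip_force: 0.0
t: 15.28
ee_pos: [0.495, -0.0105, 0.1422]
eef_rot: [-3.142, 0.001, -3.141]
ft_force: [1.3, -1.2, 0.3]
width: 0.0544
grip_force: 0.0
t: 15.9
ee_pos: [0.3865, -0.2497, 0.1422]
eef_rot: [-3.141, 0.001, -3.141]
ft_force: [0.6, -0.2, -0.1]
width: 0.0548
grip_force: 0.0
t: 16.27
ee_pos: [0.3655, -0.2958, 0.1419]
eef_rot: [3.141, -0.0, 3.141]
ft_force: [0.0, -0.6, -0.1]
width: 0.0545
grip_force: 0.0
```

View pics/w4.png

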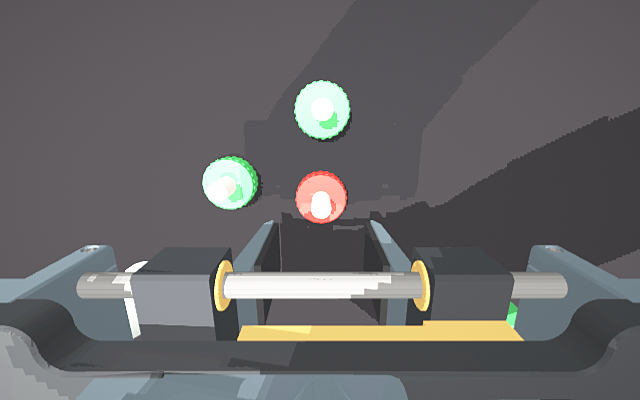

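View pics/s4.png

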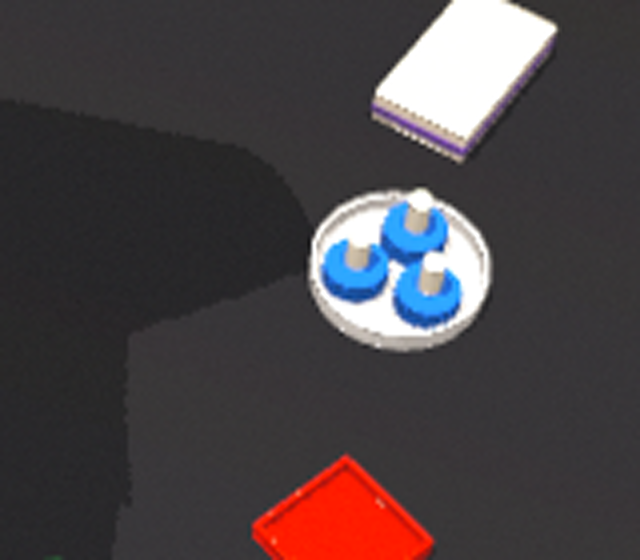

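All three blue caps lie flat and apart in the tin, hubs up, at crop (355,268), (415,230) and (428,292). The red cap, at (321,197) in the wrist view, is centred between the fingers. The green caps, at (322,110) and (231,183), are clear of them.

```bash
python3 -m handwheel '0 0 0.04 0 0 0 0.6;0 0 0.04 0 0 0 0.6;0 0 0.015 0 0 0 0.6;0 0 0 0 0 0 0.6;0 0 0 0 0 0 0.1'
python3 -m handwheel '0 0 0 0 0 0 0;0 0 0 0 0 0 0;0 0 0 0 0 0 0;0 0 0 0 0 0 0'
python3 -m handwheel '0 0 -0.05 0 0 0 0;0 0 -0.055 0 0 0 0;0 0 0 0 0 0 0'
python3 -m handwheel '-0.0356 0.0441 0 0 0 0 0;-0.0356 0.0441 0 0 0 0 0;-0.0356 0.0441 0 0 0 0 0;-0.0356 0.0441 0 0 0 0 0;-0.0356 0.0441 0 0 0 0 0'
python3 -m handwheel '-0.0356 0.0441 0 0 0 0 0;-0.0356 0.0441 0 0 0 0 0;0 0 0 0 0 0 0;0 0 0 0 0 0 0'
```

```text
t: 17.0
ee_pos: [0.3663, -0.2963, 0.0481]
eef_rot: [-3.141, 0.001, -3.141]
ft_force: [0.5, -0.1, -0.4]
width: 0.0475
grip_force: 0.0
t: 17.5
ee_pos: [0.3657, -0.2962, 0.0472]
eef_rot: [-3.141, 0.0, -3.141]
ft_force: [-0.5, 1.1, 6.5]
width: 0.0173
grip_force: 15.0
t: 17.88
ee_pos: [0.3672, -0.2974, 0.1555]
eef_rot: [-3.137, 0.005, -3.141]
ft_force: [-0.4, -0.5, -0.5]
width: 0.0175
grip_force: 15.0
t: 18.5
ee_pos: [0.5439, -0.0736, 0.1508]
eef_rot: [3.141, -0.001, -3.141]
ft_force: [0.1, -1.0, -0.3]
width: 0.0176
grip_force: 15.0
t: 19.0
ee_pos: [0.6137, 0.0126, 0.1506]
eef_rot: [-3.142, -0.002, -3.141]
ft_force: [-0.6, -0.9, -0.3]
width: 0.0174
grip_force: 15.0
```

```bash
python3 -m handwheel '0 0 0.045 0 0 0 0;0 0 0.035 0 0 0 0;0 0 0.017 0 0 0 0;0 0 0 0 0 0 0;0 0 0 0 0 0 0'
python3 -m handwheel '0 0 0 0 0 0 0.2;0 0 0 0 0 0 0.35;0 0 0 0 0 0 0.35;0 0 -0.04 0 0 0 0.4;0 0 -0.06 0 0 0 0.5'
python3 -m handwheel '0.038 -0.034 0 0 0 0 0.7;0.038 -0.034 0 0 0 0 0.7;0.038 -0.034 0 0 0 0 0.7;0.038 -0.033 0 0 0 0 0.7;0 0 0 0 0 0 0.7'
python3 -m handwheel '0 0 0 0 0 0 0.7'
python3 -c "
from h import *
s=snap('wrist')
a=snap('scene');c=a['color'][170:330,250:410,::-1];c=cv2.resize(c,(500,500),interpolation=cv2.INTER_CUBIC)
w=cv2.resize(s['color'][100:300,180:480,::-1],(300,200));w=cv2.copyMakeBorder(w,0,300,0,0,0)
cv2.imwrite('pics/m5.png',np.hstack([c,w]))"
```

```text
t: 19.62
ee_pos: [0.6154, 0.0125, 0.0561]
eef_rot: [-3.142, 0.001, 3.141]
ft_force: [0.3, -0.4, -1.2]
width: 0.0171
grip_force: 15.0
t: 20.25
ee_pos: [0.6136, 0.0128, 0.1547]
eef_rot: [3.142, -0.003, -3.141]
ft_force: [1.0, 0.3, 0.5]
width: 0.0437
grip_force: 0.0
t: 20.88
ee_pos: [0.4607, -0.1235, 0.155]
eef_rot: [3.142, -0.001, 3.139]
ft_force: [0.6, -0.7, 0.1]
width: 0.0639
grip_force: 0.0
t: 21.0
ee_pos: [0.4633, -0.1223, 0.1553]
eef_rot: [-3.141, 0.001, 3.141]
ft_force: [-0.3, 0.5, -0.1]
width: 0.0638
grip_force: 0.0
```

View pics/m5.png

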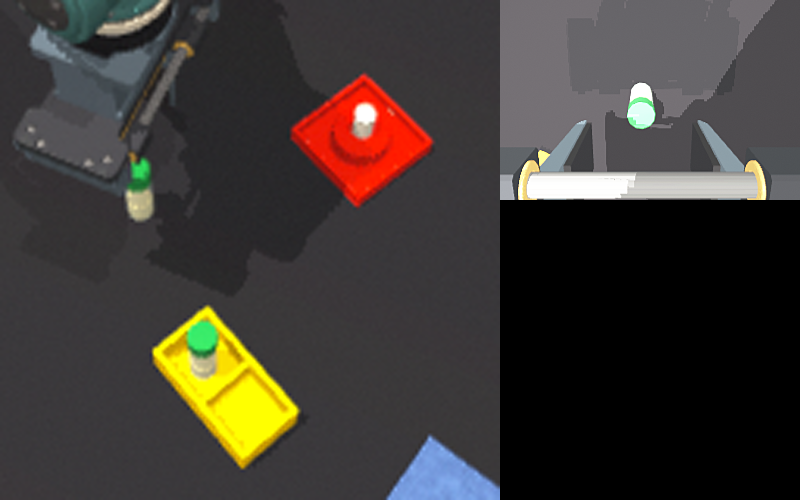

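The red cap is flat and hub up in the tray, at crop (362,125). The vial is centred between the fingers. The free bay is the lower-right one, centred at about crop (250,411). I'll grip the vial and compute the bay position.

```bash
python3 -c "
from h import *
import pickle
s=pickle.load(open('s0.pkl','rb'));f=lambda x,y:(250+x*.32,170+y*.32)
for p,z in [((250,409),.034),((202,335),.082),((362.,112),.056)]: print('scene',px2w(s['scene'],*f(*p),z)[:2])
t=s['top']
print('top fixed vial',px2w(t,406.7,165.3,.08)[:2])
h=cv2.cvtColor(t['color'],cv2.COLOR_RGB2HSV);m=cv2.inRange(h,(18,90,60),(36,255,255));m[:,:380]=0;m[:,440:]=0;m[200:]=0
m=cv2.morphologyEx(m,cv2.MORPH_OPEN,np.ones((2,2)))
r=cv2.minAreaRect(cv2.findNonZero(m));print(r)
print('top rack',px2w(t,*r[0],.03)[:2],[px2w(t,*q,.03)[:2].round(3).tolist() for q in cv2.boxPoints(r)])
"
python3 -m handwheel '0 0 0.04 0 0 0 0.7;0 0 0.04 0 0 0 0.7;0 0 0.02 0 0 0 0.7;0 0 0 0 0 0 0.7;0 0 0 0 0 0 0.2' 15
python3 -m handwheel '0 0 0 0 0 0 0.1;0 0 0 0 0 0 0;0 0 0 0 0 0 0;0 0 0 0 0 0 0'
python3 -m handwheel '0 0 -0.045 0 0 0 0;0 0 -0.05 0 0 0 0;0 0 0 0 0 0 0;0 0 0 0 0 0 0'
```

```text
scene [ 0.62112664 -0.25347383]
scene [ 0.57077984 -0.22954198]
scene [0.6111176  0.01237138]
top fixed vial [ 0.56956547 -0.22969367]
((407.300048828125, 162.9000244140625), (20.124608993530273, 40.696434020996094), 26.56505012512207)
top rack [ 0.5893454  -0.24252836] [[0.548, -0.191], [0.657, -0.243], [0.631, -0.295], [0.523, -0.242]]
t: 21.72
ee_pos: [0.4635, -0.1221, 0.0556]
eef_rot: [-3.141, 0.001, -3.141]
ft_force: [0.4, -0.6, 0.4]
width: 0.0565
grip_force: 0.0
t: 22.22
ee_pos: [0.4629, -0.1223, 0.0551]
eef_rot: [-3.141, 0.0, -3.141]
ft_force: [0.7, 0.5, 3.7]
width: 0.0236
grip_force: 15.0
t: 22.72
ee_pos: [0.4624, -0.1222, 0.1496]
eef_rot: [3.142, -0.0, -3.141]
ft_force: [0.3, 0.3, -1.6]
width: 0.0235
grip_force: 15.0
```

```bash
python3 -m handwheel '0 0 -0.025 0 0 0 0;-0.0385 -0.033 0 0 0 0 0;-0.0385 -0.033 0 0 0 0 0;-0.0385 -0.033 0 0 0 0 0;-0.039 -0.032 0 0 0 0 0'
python3 -m handwheel '0 0 0 0 0 0 0;0 0 0.03 0 0 0 0;0 0 0.03 0 0 0 0;0 0 0 0 0 0 0;0 0 0 0 0 0 0'
python3 -c "
from h import *
a=snap('scene');c=a['color'][220:340,260:420,::-1];cv2.imwrite('pics/m6.png',cv2.resize(c,(640,480),interpolation=cv2.INTER_CUBIC))"
```

```text
t: 23.35
ee_pos: [0.6176, -0.2541, 0.1726]
eef_rot: [3.14, -0.003, 3.142]
ft_force: [-0.6, -0.3, -0.3]
width: 0.0238
grip_force: 15.0
t: 23.98
ee_pos: [0.6172, -0.253, 0.1152]
eef_rot: [3.141, -0.0, -3.141]
ft_force: [-0.2, 0.2, 0.1]
width: 0.0233
grip_force: 15.0
```

View pics/m6.png

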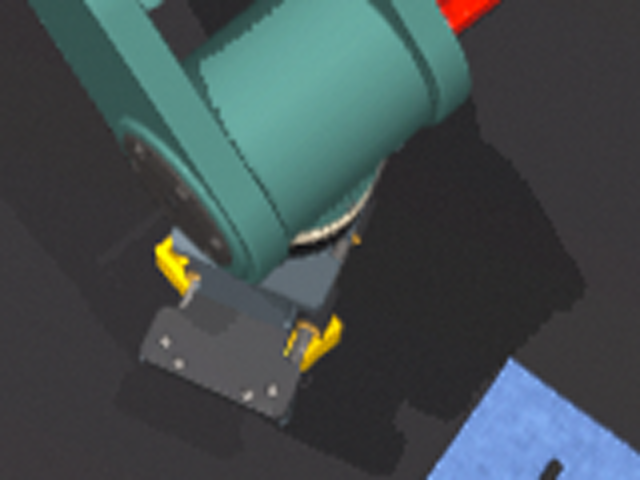

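The arm hides the bay here. The margin is 12 mm and the estimates agree to within about 4 mm, so I'll lower in two stages and watch the force.

```bash
python3 -m handwheel '0 0 0.03 0 0 0 0;0 0 0 0 0 0 0'
python3 -m handwheel '0 0 0.015 0 0 0 0;0 0 0.009 0 0 0 0;0 0 0 0 0 0 0;0 0 0 0 0 0 0'
```

```text
t: 24.28
ee_pos: [0.6165, -0.2528, 0.0844]
eef_rot: [3.141, -0.002, -3.141]
ft_force: [-0.4, 1.5, -0.5]
width: 0.0238
grip_force: 15.0
t: 24.78
ee_pos: [0.6175, -0.2534, 0.0613]
eef_rot: [-3.141, 0.0, -3.141]
ft_force: [0.1, -0.7, -0.3]
width: 0.0234
grip_force: 15.0
```

Now I'll release slowly, retreat up and back, and look.

```bash
python3 -m handwheel '0 0 0 0 0 0 0.3;0 0 0 0 0 0 0.4;0 0 0 0 0 0 0.4;0 0 0 0 0 0 0.4;0 0 -0.03 0 0 0 0.4'
python3 -m handwheel '0 0 -0.05 0 0 0 0.4;0 0 -0.06 0 0 0 0.4;0 0.05 0 0 0 0 0.4;0 0.05 0 0 0 0 0.4;0 0.05 0 0 0 0 0.4'
python3 -m handwheel '0 0.05 0 0 0 0 0.4;0 0.05 0 0 0 0 0.4;0.03 0.05 0 0 0 0 0.4;0.03 0.05 0 0 0 0 0.4;0.03 0.05 0 0 0 0 0.4'
python3 -m handwheel '0.03 0.05 0 0 0 0 0.4;0.03 0.05 0 0 0 0 0.4;0 0.05 0 0 0 0 0.4;0 0.05 0 0 0 0 0.4;0 0 0 0 0 0 0.4'
python3 -c "
from h import *
a=snap('scene','s7.png');b=snap('top')
c=a['color'][60:400,180:450,::-1];c=cv2.resize(c,(476,600))
d=b['color'][130:200,380:440,::-1];d=cv2.resize(d,(300,350));d=cv2.copyMakeBorder(d,0,250,0,0,0)
cv2.imwrite('pics/m7.png',np.hstack([c,d]))"
```

```text
t: 25.4
ee_pos: [0.6159, -0.2526, 0.0893]
eef_rot: [3.14, -0.003, -3.141]
ft_force: [0.4, 0.5, -0.1]
width: 0.0363
grip_force: 0.0
t: 26.02
ee_pos: [0.6171, -0.1019, 0.2012]
eef_rot: [-3.142, 0.0, 3.141]
ft_force: [-1.3, 0.2, -0.5]
width: 0.0363
grip_force: 0.0
t: 26.65
ee_pos: [0.5261, 0.1481, 0.2011]
eef_rot: [3.142, 0.0, 3.142]
ft_force: [-0.2, 0.1, 0.2]
width: 0.0363
grip_force: 0.0
t: 27.28
ee_pos: [0.467, 0.3494, 0.2011]
eef_rot: [3.141, 0.001, -3.139]
ft_force: [-0.8, -0.0, -0.4]
width: 0.0366
grip_force: 0.0
```

View pics/m7.png

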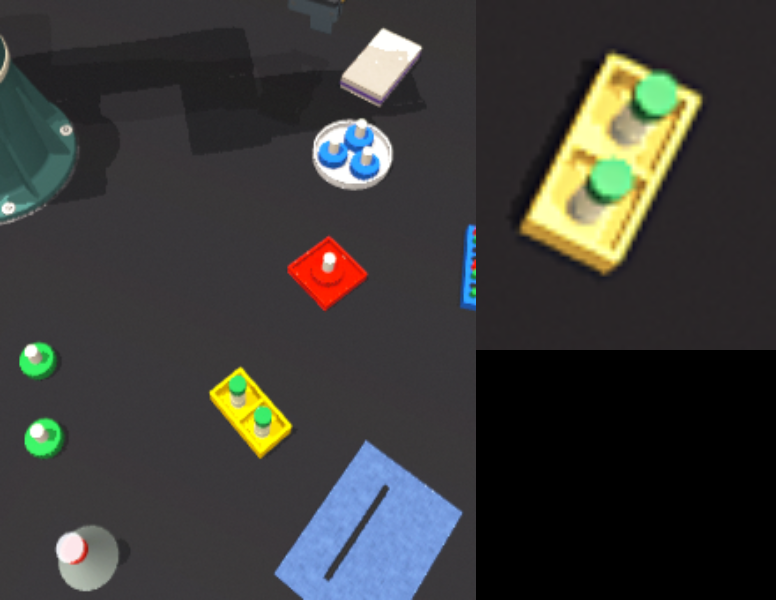

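The vial stands upright in the free bay at crop (262,420). The three blue caps are flat in the tin at about (352,150), and the red cap is in the tray at (328,262). The flask and carton have not moved, and the gripper is clear.

```bash
python3 -c "
from bench import env
print(env.sign_off())"
```

```text
the job is handed in; nothing more can be done
None
```

I placed the three blue caps flat in the tin, the red cap in the tray and the vial upright in the free bay, let go of everything, left the flask and carton untouched, and handed the job in at about 27 s of the 112 s.

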